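# Gauge a turned rung in the ring rack

## Task

Take the turned rung from its cradle and slide it, tenon first, through the row of ring gauges from the largest to the smallest, until its shoulder comes up against the smallest ring, which stops it. Lean on it there lightly for about a second, without forcing it in any ring and without shifting the smallest ring on its rail, then let go and leave the rung lying in the rings with its shoulder still against the smallest one. Leave everything else on the bench as it is.

Things in the scene. Friction and masses are not known exactly. Their poses are not given: they have to be found in the camera images.
- rung: Loose turned wooden rung, about 110 g: bar 28 mm thick, 200 mm long, then a square shoulder and an 18 mm thick, 40 mm long tenon, chamfered at its end. Origin on its axis at mid-length; x axis along it to the tenon. Plain end at x = -120 mm, shoulder +80, tenon end +120. Starts level in the cradle, axis 52 mm above the bench; the plain end (x = -120 to -60) overhangs freely.
- shoulder (a point): The point on the rung's axis in the plane of its shoulder (80 mm ahead of the rung's middle).
- tip (a point): The point on the rung's axis at the tenon's end (120 mm ahead of the rung's middle).
- cradle: Fixed plywood stand with two V-blocks holding the rung at the start. Origin on the bench under about the rung's middle (within 6 mm along it); x axis along the rung to the tenon. V-blocks at x = -35 and +70 mm, about 50 mm wide, tops about 60 mm above the bench; plywood foot x = -55 to +95 mm.
- rack: Fixed wooden base (70 mm wide, 18 high, x = -40 to +210 mm) with three upright steel rings, 10 mm thick, on one level axis 75 mm above the bench. Origin on the bench under the entry face of the largest ring; x axis along the row to the smallest, the way the rung travels. Largest: bore 36, outside 56 mm, x = 0 to 10. Middle: bore 32, outside 52, x = 45 to 55. Both fixed; the 28 mm bar passes.
- stop_ring (a joint): Smallest ring: bore 22, outside 44, 10 mm thick, axis in line with the others; passes the tenon, stops the shoulder. Its clamped shoe is set so that its entry face lies anywhere 90 to 135 mm past the largest ring's entry face: where is not told, see or feel it. The value (m) is how far the ring has been shoved along on the shoe, 0 at the start. A push over about 10 N shoves it for good.
- chisel: Bystander: a turning chisel lying flat, wooden handle and steel blade, 310 mm; origin at the handle's butt.
- caliper: Bystander: a steel caliper lying flat, 170 mm; origin at its middle.
- blank: Bystander: a square wooden blank, 160 x 45 x 45 mm; origin under its middle.
- tape: Bystander: a roll of paper tape lying flat, 90 mm across, 24 mm high; origin under its middle.
- finish: Bystander: a can of finish, 72 mm across, 100 mm high; origin under its middle.
- chuck_key: Bystander: a T-shaped steel chuck key lying flat, 110 mm; origin at its middle.
- mallet: Bystander: a wooden mallet lying down, head 76 mm across; origin at the head's inner end.
Not all that is in view belongs to the job. What is shaped like the rung but blue or purple is not meant.

How it is judged:
By the outcome, as a careful person would: the job done as asked, in the order asked, and still so for the second after the job is handed in, with the robot touching nothing.
It also fails if it takes over 64 s, if anything falls off the work surface, if the arm or the gripper's body presses on something with over 40 N, if the wrist force passes 120 N, or if a joint passes its speed limit or range.

## Robot

A 7-joint arm with a two-finger parallel gripper is mounted at the origin on the work surface. World frame = base frame: x ahead of the robot, y to its left, z up, the work surface at z = 0. Lengths are in m, angles in rad, forces in N, time in s.
With the tool pointing down it reaches from about 0.4 to 0.85 m from the base axis. Payload 10.4 kg.
Tool frame: the origin (TCP) lies where the fingers leave the gripper's body, on its centre line; the fingertips stand bot.tcp_to_tips ahead of it and the grasp point (between the pads) lies 54 mm ahead of it (bot.tcp_to_tips is the distance from the TCP to the fingertips, in m); z points along the fingers, y is the line along which they close (so a half turn about z gives the same grasp; the last joint's range is limited). The gripper opens to 85 mm and grips with 20 to 120 N. Pads are 22 mm wide; open, the fingers measure 114 mm over their backs; the gripper's body (76 mm by 85 mm) begins 54 mm behind the grasp point. The pads swing forward as they close: fully open they stand 13 mm farther back than shut.
Start: joints at [1.112, 0.332, -0.065, 1.46, 0.022, 1.35, -0.088], TCP at [0.264, -0.567, 0.304] pointing down, gripper open.
Joint ranges: [-2.6, 2.6], [-0.5, 2.12], [-1.47, 1.34], [0.16, 2.42], [-1.27, 4.41], [0.06, 2.06], [-2.6, 2.6]. Speed limits (rad/s): [2.22, 2.22, 2.79, 2.79, 3.14, 3.14, 3.14].

## Interface

Orientations are given as a 3x3 rotation matrix whose columns are the frame's x, y, z axes.
In Python, from bench import bot gives the robot as it stands.
- The arm moves only by the tool carry_out, never from a script. Its argument "motion" is a list of rows, each an object of numbers: "dx", "dy", "dz": the shift along the tool's x, y, z normalised to -1 to 1, where 1 is 0.06 m; "spin": the turn about the tool's z normalised to -1 to 1, where 1 is 10 degrees; "hand": the opening, from -1 (shut) to 1 (fully open). In form: [{"dx": .., "dy": .., "dz": .., "spin": .., "hand": ..}, ...]. A call has 1 to 12 rows; each row shifts and turns the commanded pose from where the row before left it, along the tool's axes as they then stand; what a row does not reach is not made up. A row lasts 1/8 s, in which the tool goes at most 62.5 mm and 10.7 degrees, less where a joint would pass 70% of its speed; a pose out of reach is approached as far as the arm can. A call with a number of a shift or a turn outside -1 to 1 is refused whole. A call with a gripper value outside its range is refused whole. The fingers move at their own pace and stop on an object; "squeeze" is the grip in N (left out, the last holds). Time passes only in rows, so rows that do not move let the fingers close. It gives the time, the measured TCP pose, the force, the opening and the grip force at its end, in the units of the state.
- bot.read_state(): the state, without advancing time (a new reading comes with each control period).
- bot.capture(name): name is "side" or "top" or "wrist"; returns (picture, depth): 420x560x3 uint8, blue, green, red; 420x560 float32, m along the optical axis (not along the pixel's ray), 0 where there is no reading.
- bot.camera_model(name): a dict with "intrinsics" (3x3 intrinsics, pixels), "distortion" ([k1, k2, p1, p2, k3] as OpenCV has them; the pictures are not rectified), "extrinsics" (4x4, takes a point from world to camera coordinates). Camera axes: x right, y up, looking along -z (the intrinsics and any distortion apply to the point x, -y, -z); pixel columns grow to the right and rows downward; lengths in m; the calibration is good to about 2 mm. A picture is of the moment at which its call begins: read the wrist's pose just before it. camera_model takes no time and is no camera call; for the wrist camera it gives the pose at the moment of the call.
- bot.close_job(): hands the job in; it is judged then, once.
Trained networks look in the newest picture that a camera, given by its name, has taken for a name from the list of things; names that differ only in an ending like _2 or _b are one class to them, and where a whole thing is asked for, a point or a joint stands for the part that bears it (a point fixed in the world has none). Each returns a list of dicts, best first, with "score" (0 to 1); they miss things now and then, are a little off and sometimes report something else, mostly with a low value. They report only what shows in the picture. A call takes as long as a camera call. They do not tell look-alikes from the thing itself.
- bot.search_frame(camera, name): "uv" ([column, row] in pixels, amid what is visible of it).
- bot.spot_point(camera, name): "uv" ([column, row] in pixels: a listed point, or the origin of a listed thing).
The state is a dict: "time_s": time; "q": joint angles; "qd": joint speeds; "effort": joint torques, N m; "tool_pos": TCP position; "eef_rot": TCP orientation; "ft_force": force on the tool from outside, world axes, zero at the start; "torque": the same for the moment, N m; "finger_gap": finger opening in m; "finger_force": force on a finger pad.
Only numpy, scipy, OpenCV 4.12 (cv2) and the standard library are available. Lean on these libraries where they do the work, as an engineer would, in place of code of your own. Each camera call takes 0.05 s, during which the arm holds its last target. There are 200 camera calls.

## Working session

There is one attempt and no reset: what is moved stays moved. The work goes in short steps, Python scripts to look and compute and a tool call to move; the robot and the scene stay as the last step left them, time stands still between calls to the robot, and variables do not carry over. Pictures are saved under pics/ and viewed, at most 10 in all, crops included, and the job is handed in when it is done.

Besides the shell and the picture viewer there is one more tool, called after ">>>" by a JSON object that holds its "method" and its "body". carry_out: Moves the arm, as the interface text tells. Its arguments: {"type":"object","properties":{"motion":{"type":"array"},"squeeze":{"type":"number"}},"required":["motion"]}

```bash
mkdir -p pics; ls; cat > h.py <<'E'
import numpy as np, cv2
from bench import bot
def ray(cam,uv,M=None):
    M=M or bot.camera_model(cam); K=np.array(M["intrinsics"]);D=np.array(M["distortion"]);E=np.array(M["extrinsics"])
    p=cv2.undistortPoints(np.array([[uv]],float),K,D)[0,0]
    R=E[:3,:3];o=-R.T@E[:3,3];d=R.T@np.array([p[0],-p[1],-1.0]); return o,d   # depth s along axis: o+s*d
def at_z(cam,uv,z,M=None):
    o,d=ray(cam,uv,M); return o+d*(z-o[2])/d[2]
def proj(cam,P,M=None):
    M=M or bot.camera_model(cam); K=np.array(M["intrinsics"]);D=np.array(M["distortion"]);E=np.array(M["extrinsics"])
    c=(E[:3,:3]@np.atleast_2d(P).T).T+E[:3,3]; c=c*[1,-1,-1]
    return cv2.projectPoints(c,np.zeros(3),np.zeros(3),K,D)[0][:,0]
E
python3 - <<'E'
from h import *
s=bot.read_state();print({k:np.round(v,3).tolist() for k,v in s.items()},bot.tcp_to_tips)
for c in ["side","top"]:
    im,d=bot.capture(c);cv2.imwrite(f"pics/{c}1.png",im);np.save(f"{c}.npy",d)
    print(c,ray(c,[280,210]))
    for n in ["rung","cradle","rack","stop_ring","shoulder","tip"]:
        for f in (bot.spot_point,bot.search_frame):
            for r in f(c,n)[:3]:
                u,v=r["uv"];z=d[int(v),int(u)];o,dd=ray(c,r["uv"]);print(n,f.__name__,np.round(r["uv"]),round(r["score"],2),np.round(o+dd*z,3))
E
```

```text
pics
{'time_s': 0.0, 'q': [1.112, 0.333, -0.065, 1.461, 0.022, 1.35, -0.089], 'qd': [0.001, 0.001, 0.001, 0.001, 0.003, -0.0, -0.001], 'effort': [0.001, -62.544, 0.049, -39.161, 0.016, 0.01, 0.0], 'tool_pos': [0.264, -0.566, 0.303], 'eef_rot': [[0.907, 0.422, -0.001], [0.422, -0.907, 0.001], [-0.0, -0.001, -1.0]], 'ft_force': [0.66, 0.266, 0.952], 'torque': [-0.027, -0.056, 0.007], 'finger_force': 0.0, 'finger_gap': 0.086} 0.0726
side (array([0.3524747 , 1.26783836, 0.90058311]), array([ 0.12261969, -0.80100772, -0.58624654]))
rung call [304. 214.] 0.67 [0.463 0.125 0.059]
rung call [313. 376.] 0.64 [0.383 0.607 0.028]
rung call [392. 269.] 0.6 [0.227 0.263 0.023]
rung call [386. 275.] 0.75 [0.241 0.279 0.016]
rung call [306. 216.] 0.71 [0.457 0.14  0.063]
rung call [311. 381.] 0.69 [0.385 0.621 0.029]
cradle call [308. 232.] 0.84 [0.445 0.191 0.053]
cradle call [312. 223.] 0.8 [0.443 0.088 0.006]
cradle call [260. 155.] 0.16 [ 0.629 -0.123  0.08 ]
rack call [259. 194.] 0.64 [ 0.612 -0.008  0.017]
rack call [261. 178.] 0.78 [ 0.612 -0.039  0.054]Traceback (most recent call last):
  File "<stdin>", line 8, in <module>
ValueError: it knows: blank, caliper, chisel, chuck_key, cradle, finish, mallet, rack, rung, shoulder, tape, tip
```

```bash
python3 - <<'E'
from h import *
for c in ["side","top"]:
    im,d=bot.capture(c);cv2.imwrite(f"pics/{c}1.png",im);np.save(f"{c}.npy",d)
    for n in ["rung","cradle","rack","shoulder","tip"]:
            for r in bot.spot_point(c,n)[:3]:
                u,v=r["uv"];z=d[int(v),int(u)];o,dd=ray(c,r["uv"]);print(c,n,np.round(r["uv"]),round(r["score"],2),np.round(o+dd*z,3))
E
```

```text
side rung [390. 268.] 0.97 [0.232 0.262 0.025]
side rung [306. 216.] 0.78 [0.455 0.141 0.066]
side rung [315. 374.] 0.74 [0.379 0.603 0.027]
side cradle [308. 231.] 0.79 [0.445 0.19  0.055]
side rack [260. 195.] 0.97 [ 0.607 -0.001  0.019]
side shoulder [311. 198.] 0.97 [0.452 0.053 0.062]
side shoulder [384. 169.] 0.79 [ 0.25  -0.219  0.015]
side shoulder [414. 259.] 0.7 [0.172 0.215 0.024]
side tip [346. 339.] 0.89 [0.324 0.496 0.018]
side tip [431. 255.] 0.84 [0.13  0.188 0.021]
side tip [384. 178.] 0.76 [ 0.245 -0.191  0.001]
top rung [230. 312.] 0.91 [0.222 0.238 0.024]
top rung [412. 305.] 0.84 [ 0.228 -0.29   0.029]
top rung [271. 231.] 0.75 [0.449 0.113 0.066]
top rack [318. 178.] 0.78 [ 0.613 -0.031  0.029]
top shoulder [243. 333.] 0.8 [0.161 0.2   0.028]
top shoulder [384. 303.] 0.79 [ 0.234 -0.214  0.003]
top shoulder [134. 272.] 0.7 [0.343 0.518 0.023]
top tip [145. 277.] 0.78 [0.329 0.49  0.003]
top tip [372. 298.] 0.78 [ 0.252 -0.181  0.001]
top tip [315. 233.] 0.72 [ 0.448 -0.018  0.002]
```

View pics/side1.png

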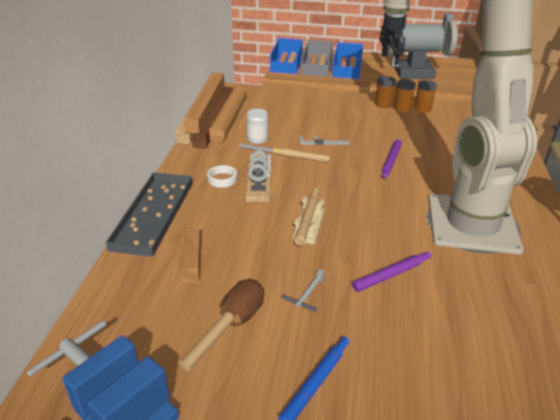

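View pics/top1.png

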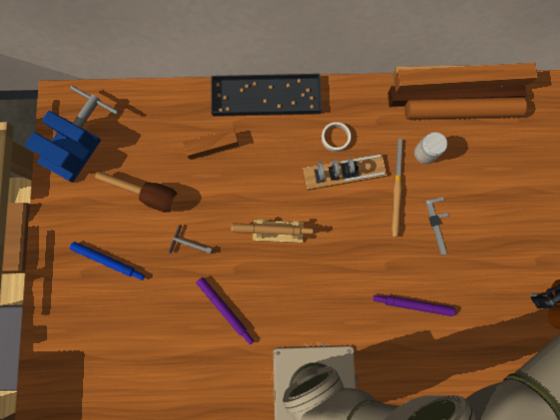

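Wooden rung lies in the cradle: top view (232–313, 229), tenon to the right (−y). Look-alikes rejected: blue at (108,260), purple at (225,310), and purple at (415,305). The rack in the top view runs (305,178)→(385,165), with the open end at left.

```bash
python3 - <<'E'
from h import *
d=np.load("top.npy");im=cv2.imread("pics/top1.png")
M=bot.camera_model("top")
def cloud(u0,u1,v0,v1):
    P=[]
    for v in range(v0,v1):
        for u in range(u0,u1):
            if d[v,u]>0:
                o,dd=ray("top",[u,v],M);P.append(o+dd*d[v,u])
    return np.array(P)
P=cloud(220,325,212,250);
for lo,hi in((.058,.075),):
    Q=P[(P[:,2]>lo)&(P[:,2]<hi)];c=Q.mean(0);w=np.linalg.svd(Q-c)[2][0];w*=-np.sign(w[1]);t=(Q-c)@w;print("rung",c,w,t.min(),t.max(),c+w*t.min(),c+w*t.max())
P=cloud(295,395,150,195)
Q=P[(P[:,2]>.012)&(P[:,2]<.026)];c,wh,a=cv2.minAreaRect(Q[:,:2].astype(np.float32));print("rack base",c,wh,a)
Q=P[P[:,2]>.06];c=Q.mean(0);w=np.linalg.svd(Q-c)[2][0];w*=-np.sign(w[1]);t=np.sort((Q-c)@w);print("rings",c,w,t[0],t[-1],np.histogram(t,20), Q[:,2].max())
a=cv2.resize(im[205:255,220:330],None,fx=5,fy=5);b=cv2.resize(im[145:195,295:405],None,fx=5,fy=5)
cv2.imwrite("pics/crop1.png",np.vstack([a,b]))
E
```

```text
rung [0.45489873 0.11599396 0.06519121] [-0.06456139 -0.99788783 -0.00718998] -0.11340863350655464 0.12451044154188544 [0.46222055 0.22916306 0.06600661] [ 0.44686016 -0.00825349  0.06429598]
rack base (0.636652410030365, -0.1288178712129593) (0.28197571635246277, 0.13137491047382355) 85.39031219482422
rings [ 0.62539676 -0.07915305  0.08871695] [ 0.15675668 -0.98589799 -0.05858752] -0.04847077798984014 0.05212670721550965 (array([51, 38,  1,  0,  0,  0,  0,  0,  2, 56, 35,  0,  0,  0,  0,  0,  0,
        0, 51, 31]), array([-0.04847078, -0.0434409 , -0.03841103, -0.03338116, -0.02835128,
       -0.02332141, -0.01829153, -0.01326166, -0.00823178, -0.00320191,
        0.00182796,  0.00685784,  0.01188771,  0.01691759,  0.02194746,
        0.02697734,  0.03200721,  0.03703708,  0.04206696,  0.04709683,
        0.05212671])) 0.10831660800621012
```

View pics/crop1.png

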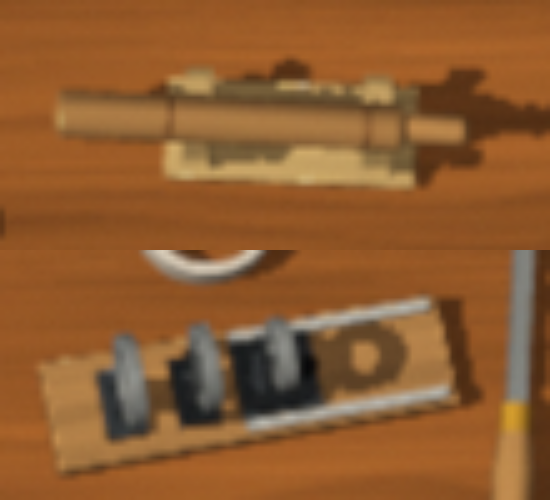

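Crop shows the wooden rung in the cradle (plain end left, tenon right), and the rack with three rings, the smallest third. It's the right rung. Moving the wrist camera over for a closer look.

>>> {"method": "carry_out", "body": {"motion": [{"dx":0.68,"dy":-0.68,"dz":-0.14,"hand":1},{"dx":0.68,"dy":-0.68,"dz":-0.14,"hand":1},{"dx":0.68,"dy":-0.68,"dz":-0.14,"hand":1},{"dx":0.68,"dy":-0.68,"dz":-0.14,"hand":1},{"dx":0.68,"dy":-0.68,"dz":-0.14,"hand":1},{"dx":0.68,"dy":-0.68,"dz":-0.14,"hand":1},{"dx":0.68,"dy":-0.68,"dz":-0.14,"hand":1},{"dx":0.68,"dy":-0.68,"dz":-0.14,"hand":1},{"dx":0.68,"dy":-0.68,"dz":-0.14,"hand":1},{"dx":0.68,"dy":-0.68,"dz":-0.14,"hand":1},{"dx":0.68,"dy":-0.68,"dz":-0.14,"hand":1},{"dx":0.68,"dy":-0.68,"dz":-0.14,"hand":1}]}}

```text
validation failed for argument at $.mo...
```

>>> {"method": "carry_out", "body": {"motion": [{"dx":0,"spin":-0.88,"hand":1},{"dx":0,"spin":-0.88,"hand":1},{"dx":0,"spin":-0.88,"hand":1},{"dx":0,"spin":-0.88,"hand":1},{"dx":0,"spin":-0.88,"hand":1},{"dx":0,"spin":-0.88,"hand":1},{"dx":0,"spin":-0.88,"hand":1},{"dx":0,"hand":1},{"dx":0,"hand":1}]}}

```text
validation failed for argument at $.mo...
```

```bash
python3 - <<'E'
from h import *
s=bot.read_state();print(s["time_s"],s["tool_pos"],np.round(s["eef_rot"],3),s["q"],s["ft_force"])
M=bot.camera_model("wrist");im,d=bot.capture("wrist");cv2.imwrite("pics/w1.png",im)
print(ray("wrist",[280,210],M))
np.savez("w1.npz",d=d,E=M["extrinsics"],K=M["intrinsics"],D=M["distortion"])
E
```

```text
0.95 [ 0.26381049 -0.56660747  0.30395617] [[ 0.907  0.422 -0.   ]
 [ 0.422 -0.907 -0.   ]
 [-0.     0.    -1.   ]] [ 1.11243203  0.33217272 -0.06468562  1.46009664  0.02166962  1.349917
 -0.08849797] [-0.45842353 -0.05934428 -0.4032174 ]
(array([ 0.3373296 , -0.53074377,  0.3742752 ]), array([-0.28785597, -0.14689942, -0.94643195]))
```

View pics/w1.png

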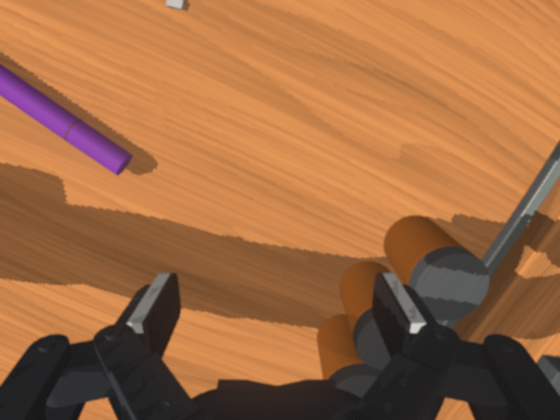

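The rows were refused, probably because keys were missing, so I'll resend with every key. The wrist view only shows the start area (a purple decoy and cans).

>>> {"method": "carry_out", "body": {"motion": [{"dx":0.68,"dy":-0.68,"dz":-0.14,"spin":0,"hand":1},{"dx":0.68,"dy":-0.68,"dz":-0.14,"spin":0,"hand":1},{"dx":0.68,"dy":-0.68,"dz":-0.14,"spin":0,"hand":1},{"dx":0.68,"dy":-0.68,"dz":-0.14,"spin":0,"hand":1},{"dx":0.68,"dy":-0.68,"dz":-0.14,"spin":0,"hand":1},{"dx":0.68,"dy":-0.68,"dz":-0.14,"spin":0,"hand":1},{"dx":0.68,"dy":-0.68,"dz":-0.14,"spin":0,"hand":1},{"dx":0.68,"dy":-0.68,"dz":-0.14,"spin":0,"hand":1},{"dx":0.68,"dy":-0.68,"dz":-0.14,"spin":0,"hand":1},{"dx":0.68,"dy":-0.68,"dz":-0.14,"spin":0,"hand":1},{"dx":0.68,"dy":-0.68,"dz":-0.14,"spin":0,"hand":1},{"dx":0.68,"dy":-0.68,"dz":-0.14,"spin":0,"hand":1}]}}

```text
time_s: 2.5
tool_pos: [0.5013, 0.0856, 0.4054]
eef_rot: [[0.907, 0.422, 0.001], [0.422, -0.907, -0.0], [0.001, 0.001, -1.0]]
ft_force: [0.4, -1.0, -0.1]
finger_gap: 0.0852
finger_force: 0.0
```

>>> {"method": "carry_out", "body": {"motion": [{"dx":0,"dy":0,"dz":0,"spin":-0.88,"hand":1},{"dx":0,"dy":0,"dz":0,"spin":-0.88,"hand":1},{"dx":0,"dy":0,"dz":0,"spin":-0.88,"hand":1},{"dx":0,"dy":0,"dz":0,"spin":-0.88,"hand":1},{"dx":0,"dy":0,"dz":0,"spin":-0.88,"hand":1},{"dx":0,"dy":0,"dz":0,"spin":-0.88,"hand":1},{"dx":0,"dy":0,"dz":0,"spin":-0.88,"hand":1},{"dx":0,"dy":0,"dz":0,"spin":0,"hand":1},{"dx":0,"dy":0,"dz":0,"spin":0,"hand":1}]}}

```text
time_s: 3.62
tool_pos: [0.501, 0.0839, 0.4047]
eef_rot: [[0.063, 0.998, 0.0], [0.998, -0.063, -0.0], [-0.0, 0.0, -1.0]]
ft_force: [-0.7, -0.5, -0.4]
finger_gap: 0.0854
finger_force: 0.0
```

```bash
python3 - <<'E'
from h import *
s=bot.read_state();print(s["time_s"],s["tool_pos"],np.round(s["eef_rot"],3),s["q"],s["ft_force"])
M=bot.camera_model("wrist");im,d=bot.capture("wrist");cv2.imwrite("pics/w2.png",im)
np.savez("w2.npz",d=d,E=M["extrinsics"],K=M["intrinsics"],D=M["distortion"])
E
```

```text
3.625 [0.50100434 0.08388581 0.40473826] [[ 0.063  0.998  0.   ]
 [ 0.998 -0.063 -0.   ]
 [-0.     0.    -1.   ]] [ 0.49149244  0.09438221 -0.79256735  1.56167593  0.06743172  1.51359568
 -0.36611066] [-0.74034058 -0.47821742 -0.39490656]
```

View pics/w2.png

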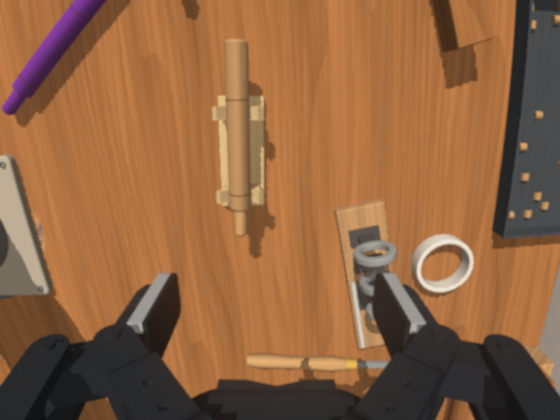

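Wrist view: rung from plain end (236,42) to tip (240,232). Rack entry end at (360,208), first ring at (374,252), others partly behind a finger.

```bash
cat >> h.py <<'E'
def cloud(d,M,u0,u1,v0,v1):
    K=np.array(M["intrinsics"]);D=np.array(M["distortion"]);E=np.array(M["extrinsics"])
    vv,uu=np.mgrid[v0:v1,u0:u1]; p=cv2.undistortPoints(np.stack([uu.ravel(),vv.ravel()],1)[:,None].astype(float),K,D)[:,0]
    s=d[v0:v1,u0:u1].ravel(); c=np.c_[p[:,0]*s,-p[:,1]*s,-s][s>0]
    return (c-E[:3,3])@E[:3,:3]
def line(Q):
    c=Q.mean(0);w=np.linalg.svd(Q-c,full_matrices=False)[2][0];w=w*-np.sign(w[1]);return c,w,(Q-c)@w
E
python3 - <<'E'
from h import *
z=np.load("w2.npz");M=dict(intrinsics=z["K"],distortion=z["D"],extrinsics=z["E"]);d=z["d"]
P=cloud(d,M,205,275,30,245)
r=(P[:,2]>.045)&(P[:,2]<.08)&(abs(P[:,0]-.455)<.035);Q=P[r]
# bar top
for a in np.arange(-.03,.25,.02):
    q=Q[(abs(Q[:,1]-a)<.01)]
    if len(q)>5:
        t=q[q[:,2]>np.quantile(q[:,2],.97)-.004]
        print(round(a,2),len(q),"xmid",round((q[:,0].min()+q[:,0].max())/2,4),"top x",t[:,0].mean().round(4),"ztop",np.quantile(q[:,2],.97).round(4))
print("y range",Q[:,1].min(),Q[:,1].max())
P=cloud(d,M,330,420,195,345)
Q=P[(P[:,2]>.01)&(P[:,2]<.026)];c=cv2.minAreaRect(Q[:,:2].astype(np.float32));print("base",c,cv2.boxPoints(c))
Q=P[(P[:,2]>.095)&(P[:,2]<.12)];print("ring tops",len(Q));c,w,t=line(Q);print(c,w,np.histogram(t,15))
E
```

```text
-0.01 61 xmid 0.4479 top x 0.4481 ztop 0.0621
0.01 201 xmid 0.4489 top x 0.4491 ztop 0.0624
0.03 299 xmid 0.4517 top x 0.451 ztop 0.0669
0.05 602 xmid 0.4513 top x 0.4518 ztop 0.0668
0.07 350 xmid 0.4535 top x 0.4532 ztop 0.0671
0.09 357 xmid 0.4542 top x 0.4541 ztop 0.0675
0.11 375 xmid 0.456 top x 0.4557 ztop 0.0674
0.13 397 xmid 0.4652 top x 0.457 ztop 0.0675
0.15 789 xmid 0.4574 top x 0.4583 ztop 0.067
0.17 425 xmid 0.4595 top x 0.4595 ztop 0.0675
0.19 446 xmid 0.4611 top x 0.4607 ztop 0.0674
0.21 442 xmid 0.462 top x 0.4618 ztop 0.0675
0.23 218 xmid 0.4631 top x 0.463 ztop 0.0675
y range -0.009233941073362598 0.230661055833133
base ((0.6558311581611633, -0.11046789586544037), (0.11711551249027252, 0.25134363770484924), 8.63354206085205) [[ 0.5790718   0.00498955]
 [ 0.61680204 -0.24350603]
 [ 0.7325905  -0.22592534]
 [ 0.6948603   0.02257024]]
ring tops 289
[ 0.61969559 -0.0372092   0.09976057] [-0.54504331 -0.83632998 -0.05899115] (array([20, 38, 50, 47, 45, 42, 26,  4,  0,  0,  0,  0,  1,  7,  9]), array([-0.01741117, -0.01330745, -0.00920373, -0.00510001, -0.00099629,
        0.00310743,  0.00721115,  0.01131487,  0.0154186 ,  0.01952232,
        0.02362604,  0.02772976,  0.03183348,  0.0359372 ,  0.04004092,
        0.04414464]))
```

>>> {"method": "carry_out", "body": {"motion": [{"dx":0.91,"dy":-0.39,"dz":0,"spin":0,"hand":1},{"dx":0.91,"dy":-0.39,"dz":0,"spin":0,"hand":1},{"dx":0,"dy":0,"dz":0.83,"spin":0,"hand":1},{"dx":0,"dy":0,"dz":0.83,"spin":0,"hand":1},{"dx":0,"dy":0,"dz":0.83,"spin":0,"hand":1},{"dx":0,"dy":0,"dz":0.83,"spin":0,"hand":1},{"dx":0,"dy":0,"dz":0.83,"spin":0,"hand":1},{"dx":0,"dy":0,"dz":0.83,"spin":0,"hand":1},{"dx":0,"dy":0,"dz":0,"spin":0,"hand":1},{"dx":0,"dy":0,"dz":0,"spin":0,"hand":1}]}}

```text
time_s: 4.92
tool_pos: [0.4616, 0.1964, 0.1077]
eef_rot: [[0.06, 0.998, 0.002], [0.998, -0.06, 0.001], [0.001, 0.002, -1.0]]
ft_force: [-0.3, -0.0, 0.7]
finger_gap: 0.0853
finger_force: 0.0
```

>>> {"method": "carry_out", "body": {"motion": [{"dx":0,"dy":0.01,"dz":0.03,"spin":0,"hand":-1},{"dx":0,"dy":0,"dz":0,"spin":0,"hand":-1},{"dx":0,"dy":0,"dz":0,"spin":0,"hand":-1},{"dx":0,"dy":0,"dz":0,"spin":0,"hand":-1},{"dx":0,"dy":0,"dz":0,"spin":0,"hand":-1},{"dx":0,"dy":0,"dz":0,"spin":0,"hand":-1},{"dx":0,"dy":0,"dz":0,"spin":0,"hand":-1},{"dx":0,"dy":0,"dz":0,"spin":0,"hand":-1}], "squeeze": 80}}

```text
time_s: 5.92
tool_pos: [0.4616, 0.1958, 0.1042]
eef_rot: [[0.06, 0.998, 0.0], [0.998, -0.06, 0.0], [0.0, 0.0, -1.0]]
ft_force: [0.1, 0.4, 5.0]
finger_gap: 0.0259
finger_force: 78.3
```

>>> {"method": "carry_out", "body": {"motion": [{"dx":0,"dy":0,"dz":-0.4,"spin":0,"hand":-1},{"dx":0,"dy":0,"dz":-0.83,"spin":0,"hand":-1},{"dx":0,"dy":0,"dz":-0.83,"spin":0,"hand":-1},{"dx":0,"dy":0,"dz":-0.83,"spin":0,"hand":-1},{"dx":0,"dy":0,"dz":-0.83,"spin":0,"hand":-1},{"dx":0,"dy":0,"dz":-0.83,"spin":0,"hand":-1},{"dx":-0.73,"dy":0.38,"dz":-0.4,"spin":0,"hand":-1},{"dx":-0.73,"dy":0.38,"dz":0,"spin":0,"hand":-1},{"dx":-0.73,"dy":0.38,"dz":0,"spin":0,"hand":-1},{"dx":-0.73,"dy":0.38,"dz":0,"spin":0,"hand":-1},{"dx":-0.73,"dy":0.38,"dz":0,"spin":0,"hand":-1},{"dx":0,"dy":0,"dz":0,"spin":0,"hand":-1}]}}

```text
time_s: 7.42
tool_pos: [0.5628, -0.0346, 0.3993]
eef_rot: [[0.067, 0.998, -0.003], [0.998, -0.067, -0.0], [-0.0, -0.003, -1.0]]
ft_force: [-0.0, 0.6, -1.1]
finger_gap: 0.026
finger_force: 78.9
```

>>> {"method": "carry_out", "body": {"motion": [{"dx":0,"dy":0,"dz":0,"spin":0,"hand":-1},{"dx":0,"dy":0,"dz":0,"spin":0,"hand":-1}]}}

```text
time_s: 7.68
tool_pos: [0.5618, -0.0283, 0.4012]
eef_rot: [[0.058, 0.998, 0.0], [0.998, -0.058, 0.0], [0.0, 0.0, -1.0]]
ft_force: [-0.7, 0.7, -0.9]
finger_gap: 0.026
finger_force: 78.9
```

```bash
python3 - <<'E'
from h import *
s=bot.read_state();print(s["time_s"],s["tool_pos"],np.round(s["eef_rot"],3),s["q"],s["ft_force"],s["torque"])
M=bot.camera_model("wrist");im,d=bot.capture("wrist");cv2.imwrite("pics/w3.png",im)
np.savez("w3.npz",d=d,E=M["extrinsics"],K=M["intrinsics"],D=M["distortion"],R=s["eef_rot"],p=s["tool_pos"])
E
```

```text
7.675 [ 0.56179473 -0.02826697  0.40117367] [[ 0.058  0.998  0.   ]
 [ 0.998 -0.058  0.   ]
 [ 0.     0.    -1.   ]] [ 0.58666476  0.23244073 -0.73832769  1.43756276  0.15577501  1.53111405
 -0.20206465] [-0.74359083  0.6772856  -0.91954136] [ 0.08809573 -0.03567207 -0.00085309]
```

View pics/w3.png

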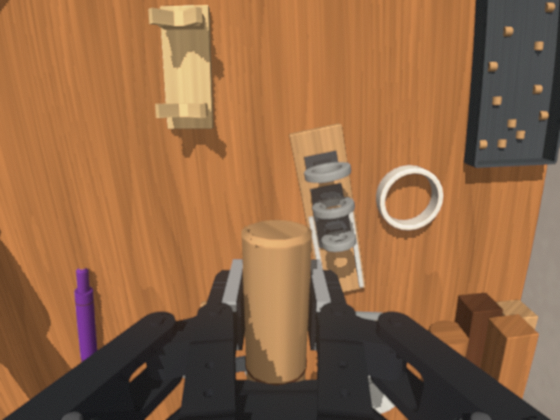

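The rung is held, with its plain end at (277,230). The cradle is empty and the whole rack is visible: base (292–362, 127–292), rings at (327,172), (333,208), (339,240).

```bash
python3 - <<'E'
from h import *
from scipy.optimize import least_squares
z=np.load("w3.npz");M=dict(intrinsics=z["K"],distortion=z["D"],extrinsics=z["E"]);d=z["d"]
P=cloud(d,M,285,372,118,300)
Q=P[(P[:,2]>.012)&(P[:,2]<.024)&(P[:,0]<.72)];r=cv2.minAreaRect(Q[:,:2].astype(np.float32));b=cv2.boxPoints(r);print("base",r,"z",np.median(Q[:,2]));print(b)
R=P[(P[:,2]>.085)&(P[:,2]<.13)&(P[:,0]>.55)];a=np.array([.155,-.988]);t=(R[:,:2]-[.6197,-.0293])@a
print(np.histogram(t,28,(-.02,.12)))
C=[]
for lo,hi,ro in((-.012,.022,.028),(.033,.067,.026),(.08,.125,.022)):
    q=R[(t>lo)&(t<hi)]; n=np.array([.988,.155]);l=q[:,:2]@n
    f=lambda p:np.hypot(l-p[0],q[:,2]-p[1])-ro
    s=least_squares(f,[l.mean(),.075],loss="soft_l1",f_scale=.001);tt=t[(t>lo)&(t<hi)]
    print("ring",len(q),"c lat",s.x,"rms",np.sqrt(np.mean(s.fun**2)),"t",np.percentile(tt,[1,5,50,95,99]).round(4),"ztop",q[:,2].max())
    m=n*s.x[0]+a*(np.array([.6197,-.0293])@a+np.median(tt));C.append(m);print(m)
C=np.array(C);print("dir",(C[2]-C[0])/np.linalg.norm(C[2]-C[0]))
# held rung
H=cloud(d,M,245,312,225,375);p,E=z["p"],z["R"]
L=(H-p)@E; L=L[(L[:,2]>.02)&(L[:,2]<.07)&(abs(L[:,1])<.014)]
for x in np.arange(-.01,.06,.01):
    q=L[abs(L[:,0]-x)<.005]
    if len(q)>20:
        print(round(x,3),len(q),"top z tool",np.percentile(q[:,2],3).round(4),"y at top",q[q[:,2]<np.percentile(q[:,2],10)][:,1].mean().round(4))
print(L[:,0].max())
E
```

```text
base ((0.6331025958061218, -0.11494600772857666), (0.07078006118535995, 0.2506503164768219), 8.859341621398926) z 0.018405059374505303
[[ 0.5788336   0.00343355]
 [ 0.61743605 -0.24422637]
 [ 0.6873716  -0.23332557]
 [ 0.64876914  0.01433435]]
(array([  0,   0,   0,   0, 219, 195,  30,   0,   0,   0,   0,   0,   0,
       219, 151,  21,   0,   0,   0,   0,   0,   0, 163, 121,  22,   0,
         0,   0]), array([-2.00000000e-02, -1.50000000e-02, -1.00000000e-02, -5.00000000e-03,
       -3.46944695e-18,  5.00000000e-03,  1.00000000e-02,  1.50000000e-02,
        2.00000000e-02,  2.50000000e-02,  3.00000000e-02,  3.50000000e-02,
        4.00000000e-02,  4.50000000e-02,  5.00000000e-02,  5.50000000e-02,
        6.00000000e-02,  6.50000000e-02,  7.00000000e-02,  7.50000000e-02,
        8.00000000e-02,  8.50000000e-02,  9.00000000e-02,  9.50000000e-02,
        1.00000000e-01,  1.05000000e-01,  1.10000000e-01,  1.15000000e-01,
        1.20000000e-01]))
ring 444 c lat [0.6079789  0.07451408] rms 0.0019660714986249367 t [0.0008 0.001  0.005  0.0103 0.0112] ztop 0.10439276850200305
[ 0.62083446 -0.03421159]
ring 391 c lat [0.60760417 0.07434644] rms 0.002143275086623225 t [0.0456 0.0459 0.0493 0.055  0.0555] ztop 0.10263526768128613
[ 0.62733663 -0.07807575]
ring 306 c lat [0.60760707 0.07428457] rms 0.002524098052970779 t [0.0911 0.0913 0.0943 0.1005 0.1012] ztop 0.09812694061730136
[ 0.63430796 -0.12249361]
dir [ 0.15087187 -0.98855333]
-0.01 1261 top z tool 0.038 y at top 0.0017
0.0 1427 top z tool 0.0377 y at top 0.0038
0.01 1542 top z tool 0.0378 y at top 0.0012
0.02 1533 top z tool 0.0379 y at top -0.0005
0.03 2493 top z tool 0.038 y at top -0.0004
0.03505207674854544
```

Rack axis: O=(0.6198,−0.0292), direction (0.152,−0.988), axis height 75 mm, stop ring entry ≈91 mm in. The rung sits straight in the grip, axis 52 mm ahead of the TCP, tip 205 mm out. Going to the pre-insert pose.

>>> {"method": "carry_out", "body": {"motion": [{"dx":0.97,"dy":0.04,"dz":0,"spin":0,"hand":-1},{"dx":0.97,"dy":0.04,"dz":0,"spin":0,"hand":-1},{"dx":0.97,"dy":0.04,"dz":0,"spin":0,"hand":-1},{"dx":0.97,"dy":0.04,"dz":0,"spin":0,"hand":-1},{"dx":0,"dy":0,"dz":0,"spin":-0.6,"hand":-1},{"dx":0,"dy":0,"dz":0,"spin":-0.6,"hand":-1},{"dx":0,"dy":0,"dz":0.9,"spin":0,"hand":-1},{"dx":0,"dy":0,"dz":0.9,"spin":0,"hand":-1},{"dx":0,"dy":0,"dz":0.9,"spin":0,"hand":-1},{"dx":0,"dy":0,"dz":0.9,"spin":0,"hand":-1},{"dx":0,"dy":0,"dz":0.6,"spin":0,"hand":-1},{"dx":0,"dy":0,"dz":0,"spin":0,"hand":-1}]}}

```text
time_s: 9.22
tool_pos: [0.584, 0.202, 0.1469]
eef_rot: [[-0.15, 0.989, -0.004], [0.989, 0.15, -0.001], [-0.001, -0.005, -1.0]]
ft_force: [0.1, 0.6, -0.2]
finger_gap: 0.0258
finger_force: 79.0
```

>>> {"method": "carry_out", "body": {"motion": [{"dx":0,"dy":0,"dz":0,"spin":0,"hand":-1},{"dx":0,"dy":0,"dz":0,"spin":0,"hand":-1}]}}

```text
time_s: 9.48
tool_pos: [0.5865, 0.2027, 0.1513]
eef_rot: [[-0.149, 0.989, 0.003], [0.989, 0.149, 0.001], [0.0, 0.003, -1.0]]
ft_force: [1.5, 0.8, -2.1]
finger_gap: 0.026
finger_force: 79.0
```

```bash
cat > st.py <<'E'
from h import *
def st():
    s=bot.read_state();p=np.array(s["tool_pos"]);R=np.array(s["eef_rot"]);O=np.array([.6198,-.0292,.127]);a=np.array([.152,-.9884,0]);n=np.array([.9884,.152,0])
    e=p-O; f=np.array(s["ft_force"])
    print("t%.2f tip_t %.1f lat %.2f h %.2f yawerr(deg) %.2f tilt %s | F a %.2f n %.2f z %.2f T %s gap %.4f"%(s["time_s"],(e@a+.205)*1e3,e@n*1e3,e[2]*1e3,np.degrees(np.arctan2(R[1,0],R[0,0]))-98.74,np.round(R[2,:2],4),f@a,f@n,f[2],np.round(s["torque"],3),s["finger_gap"]))
E
python3 - <<'E'
from st import *
st()
P=[]
O=np.array([.6198,-.0292,.075]);a=np.array([.152,-.9884,0])
for c in("side","top"):
    im,d=bot.capture(c);M=bot.camera_model(c)
    q=proj(c,np.array([O-.03*a,O,O+.095*a]),M).round().astype(int);u0,v0=q.min(0)-[50,35];u1,v1=q.max(0)+[30,30]
    k=im[v0:v1,u0:u1].copy();P.append(cv2.resize(k,(600,280),interpolation=cv2.INTER_CUBIC))
    C=cloud(d,M,u0-20,u1,v0-30,v1+20);e=C-O;t=e@a;l=e@np.array([.9884,.152,0])
    for lo,hi in((-.15,-.11),(-.11,-.08),(-.068,-.05),(-.05,-.033)):
        m=(t>lo)&(t<hi)&(abs(l)<.02)&(abs(e[:,2]-.015)<.03)
        if m.sum()>5: print(c,lo,m.sum(),"lat",((l[m].min()+l[m].max())/2*1e3).round(1),"lat top",(l[m][e[m,2]>np.percentile(e[m,2],80)].mean()*1e3).round(1),"ztop",np.percentile(e[m,2],[90,97])*1e3)
    for lo,hi in((-.005,.012),(.04,.058),(.085,.105)):
        m=(t>lo)&(t<hi)&(abs(l)<.03)&(e[:,2]>.005)&(e[:,2]<.035)
        if m.sum()>5: print(c,"ring",m.sum(),"lat",((l[m].min()+l[m].max())/2*1e3).round(1),"ztop",np.percentile(e[m,2],[90,97,100])*1e3,"t",t[m].min(),t[m].max())
cv2.imwrite("pics/pre.png",np.vstack(P))
E
```

```text
t9.47 tip_t -29.3 lat 2.28 h 24.29 yawerr(deg) -0.16 tilt [0.0003 0.0031] | F a -0.56 n 1.57 z -2.07 T [ 0.076 -0.009 -0.038] gap 0.0260
top -0.11 43 lat 0.5 lat top 0.4 ztop [39.59644084 40.63630134]
top -0.068 37 lat 0.1 lat top -1.7 ztop [35.59483515 38.91246574]
top -0.05 36 lat -0.1 lat top -1.8 ztop [34.77642126 35.78909773]
top ring 65 lat -0.3 ztop [31.78870323 33.19001685 33.92040656] t 0.0022392623855227466 0.011867408966082682
top ring 68 lat 0.5 ztop [29.23822887 30.22946421 31.2466976 ] t 0.0466938310459303 0.05735216496500344
top ring 56 lat -0.8 ztop [24.5043229  27.36475286 28.76229449] t 0.0927503958318331 0.10305474051124236
```

View pics/pre.png

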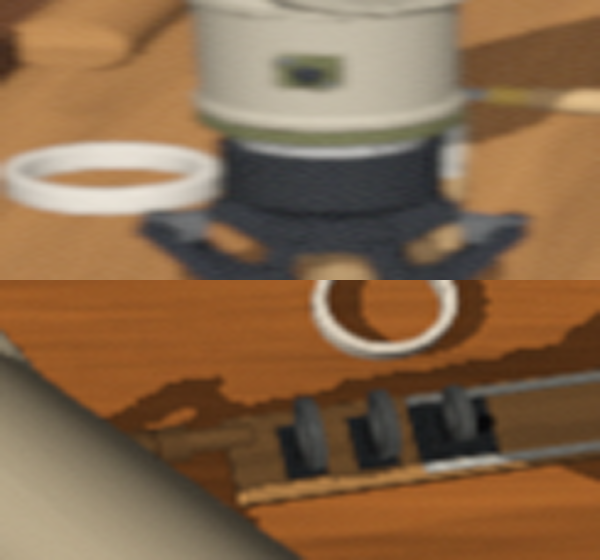

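Top view: the tenon (250,435) points straight into the first ring at (310,435). Side view is blocked by the hand. Lowering and letting it settle.

>>> {"method": "carry_out", "body": {"motion": [{"dx":0,"dy":0,"dz":0.2,"spin":-0.01,"hand":-1},{"dx":0,"dy":0,"dz":0.17,"spin":0,"hand":-1},{"dx":0,"dy":0,"dz":0,"spin":0,"hand":-1},{"dx":0,"dy":0,"dz":0,"spin":0,"hand":-1},{"dx":0,"dy":0,"dz":0,"spin":0,"hand":-1},{"dx":0,"dy":0,"dz":0,"spin":0,"hand":-1}]}}

```text
time_s: 10.32
tool_pos: [0.5858, 0.2021, 0.1271]
eef_rot: [[-0.151, 0.989, 0.0], [0.989, 0.151, 0.0], [-0.0, 0.0, -1.0]]
ft_force: [-0.2, 0.7, -0.9]
finger_gap: 0.026
finger_force: 79.0
```

```bash
python3 -c "
from st import *
st()"
```

```text
t10.32 tip_t -28.8 lat 1.53 h 0.15 yawerr(deg) -0.08 tilt [-0.      0.0004] | F a -0.74 n -0.08 z -0.94 T [0.08  0.043 0.018] gap 0.0260
```

>>> {"method": "carry_out", "body": {"motion": [{"dx":0,"dy":-0.025,"dz":0,"spin":0,"hand":-1},{"dx":-0.18,"dy":0,"dz":0,"spin":0,"hand":-1},{"dx":-0.18,"dy":0,"dz":0,"spin":0,"hand":-1},{"dx":-0.18,"dy":0,"dz":0,"spin":0,"hand":-1},{"dx":-0.18,"dy":0,"dz":0,"spin":0,"hand":-1},{"dx":-0.18,"dy":0,"dz":0,"spin":0,"hand":-1},{"dx":-0.16,"dy":0,"dz":0,"spin":0,"hand":-1},{"dx":0,"dy":0,"dz":0,"spin":0,"hand":-1},{"dx":0,"dy":0,"dz":0,"spin":0,"hand":-1}]}}

```text
time_s: 11.45
tool_pos: [0.5936, 0.1394, 0.127]
eef_rot: [[-0.151, 0.989, 0.0], [0.989, 0.151, 0.0], [0.0, 0.0, -1.0]]
ft_force: [-0.7, -0.3, -1.5]
finger_gap: 0.0257
finger_force: 79.0
```

```bash
python3 - <<'E'
from st import *
st()
im,d=bot.capture("top");M=bot.camera_model("top")
O=np.array([.6198,-.0292,.075]);a=np.array([.152,-.9884,0]);n=np.array([.9884,.152,0])
q=proj("top",np.array([O-.03*a,O,O+.1*a]),M).round().astype(int);u0,v0=q.min(0)-[25,25];u1,v1=q.max(0)+[15,25]
cv2.imwrite("pics/top3.png",cv2.resize(im[v0:v1,u0:u1],None,fx=7,fy=7,interpolation=cv2.INTER_CUBIC))
E
```

```text
t11.45 tip_t 34.4 lat -0.23 h -0.04 yawerr(deg) -0.05 tilt [0.0003 0.0002] | F a 0.22 n -0.74 z -1.49 T [ 0.123  0.061 -0.003] gap 0.0257
```

View pics/top3.png

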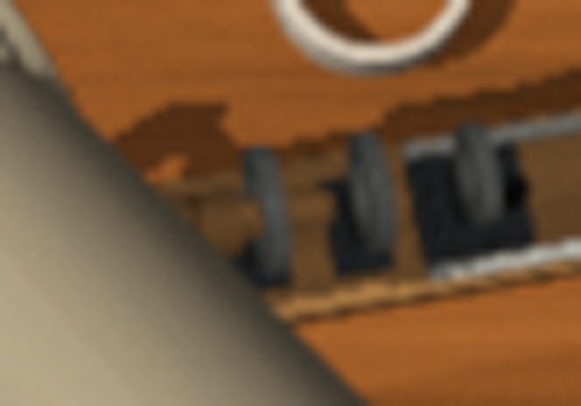

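The tenon is through the largest ring (268,210) and approaching the middle one, with no force. Continuing.

>>> {"method": "carry_out", "body": {"motion": [{"dx":-0.1,"dy":0,"dz":0,"spin":0,"hand":-1},{"dx":-0.13,"dy":0,"dz":0,"spin":0,"hand":-1},{"dx":-0.13,"dy":0,"dz":0,"spin":0,"hand":-1},{"dx":0,"dy":0,"dz":0,"spin":0,"hand":-1}]}}

```text
time_s: 12.0
tool_pos: [0.5973, 0.1164, 0.1268]
eef_rot: [[-0.149, 0.989, 0.0], [0.989, 0.149, -0.001], [-0.001, -0.0, -1.0]]
ft_force: [-0.2, 0.3, -1.2]
finger_gap: 0.0256
finger_force: 79.0
```

>>> {"method": "carry_out", "body": {"motion": [{"dx":-0.1,"dy":0,"dz":0,"spin":0,"hand":-1},{"dx":-0.13,"dy":0,"dz":0,"spin":0,"hand":-1},{"dx":-0.13,"dy":0,"dz":0,"spin":0,"hand":-1},{"dx":0,"dy":0,"dz":0,"spin":0,"hand":-1},{"dx":0,"dy":0,"dz":0,"spin":0,"hand":-1}]}}

```text
time_s: 12.62
tool_pos: [0.6002, 0.0964, 0.1269]
eef_rot: [[-0.151, 0.989, 0.0], [0.989, 0.151, 0.0], [0.0, 0.0, -1.0]]
ft_force: [-0.3, -0.2, -1.5]
finger_gap: 0.0263
finger_force: 79.0
```

```bash
python3 -c "
from st import *
st()"
```

```text
t12.62 tip_t 77.9 lat -0.27 h -0.08 yawerr(deg) -0.07 tilt [0.0002 0.    ] | F a 0.16 n -0.28 z -1.51 T [0.138 0.023 0.013] gap 0.0263
```

>>> {"method": "carry_out", "body": {"motion": [{"dx":-0.05,"dy":0.004,"dz":0,"spin":0,"hand":-1},{"dx":-0.05,"dy":0,"dz":0,"spin":0,"hand":-1},{"dx":-0.05,"dy":0,"dz":0,"spin":0,"hand":-1},{"dx":0,"dy":0,"dz":0,"spin":0,"hand":-1}]}}

```text
time_s: 13.12
tool_pos: [0.6019, 0.0877, 0.127]
eef_rot: [[-0.151, 0.989, 0.0], [0.989, 0.151, 0.0], [0.0, 0.0, -1.0]]
ft_force: [0.4, 2.4, -1.2]
finger_gap: 0.0264
finger_force: 79.0
```

>>> {"method": "carry_out", "body": {"motion": [{"dx":-0.03,"dy":0,"dz":0,"spin":0,"hand":-1},{"dx":-0.03,"dy":0,"dz":0,"spin":0,"hand":-1},{"dx":0,"dy":0,"dz":0,"spin":0,"hand":-1},{"dx":0,"dy":0,"dz":0,"spin":0,"hand":-1}]}}

```text
time_s: 13.62
tool_pos: [0.6025, 0.0835, 0.1269]
eef_rot: [[-0.15, 0.989, 0.0], [0.989, 0.15, -0.0], [-0.0, 0.0, -1.0]]
ft_force: [1.0, -1.1, -1.6]
finger_gap: 0.0258
finger_force: 79.0
```

```bash
python3 -c "
from st import *
st()"
```

```text
t13.62 tip_t 91.0 lat 0.07 h -0.07 yawerr(deg) -0.09 tilt [-0.0004  0.0002] | F a 1.19 n 0.79 z -1.58 T [ 0.059 -0.17   0.086] gap 0.0258
```

>>> {"method": "carry_out", "body": {"motion": [{"dx":-0.02,"dy":0,"dz":0,"spin":0,"hand":-1},{"dx":0,"dy":0,"dz":0,"spin":0,"hand":-1},{"dx":0,"dy":0,"dz":0,"spin":0,"hand":-1}]}}

```text
time_s: 14.0
tool_pos: [0.6026, 0.0826, 0.1269]
eef_rot: [[-0.151, 0.989, 0.0], [0.989, 0.151, -0.0], [-0.0, 0.0, -1.0]]
ft_force: [1.0, -0.6, -0.0]
finger_gap: 0.0262
finger_force: 79.0
```

```bash
python3 - <<'E'
from st import *
st()
for i in range(3): bot.capture("top"); st()
im,d=bot.capture("top");M=bot.camera_model("top")
O=np.array([.6198,-.0292,.075]);a=np.array([.152,-.9884,0])
q=proj("top",np.array([O-.03*a,O,O+.1*a]),M).round().astype(int);u0,v0=q.min(0)-[25,25];u1,v1=q.max(0)+[15,25]
cv2.imwrite("pics/top4.png",cv2.resize(im[v0:v1,u0:u1],None,fx=7,fy=7,interpolation=cv2.INTER_CUBIC))
E
```

```text
t14.00 tip_t 91.9 lat 0.00 h -0.08 yawerr(deg) -0.07 tilt [-0.0001  0.0001] | F a 0.74 n 0.95 z -0.01 T [ 0.045 -0.106  0.094] gap 0.0262
t14.05 tip_t 91.9 lat -0.01 h -0.09 yawerr(deg) -0.07 tilt [-0.0002  0.0001] | F a 0.63 n 0.82 z -0.90 T [ 0.013 -0.17   0.098] gap 0.0260
t14.10 tip_t 91.9 lat -0.02 h -0.12 yawerr(deg) -0.07 tilt [-0.0002  0.    ] | F a 0.59 n 0.65 z -0.56 T [ 0.066 -0.155  0.161] gap 0.0262
t14.15 tip_t 91.9 lat -0.03 h -0.11 yawerr(deg) -0.07 tilt [-0.0001  0.    ] | F a 0.03 n 1.38 z -0.88 T [-0.026 -0.155  0.168] gap 0.0255
```

View pics/top4.png

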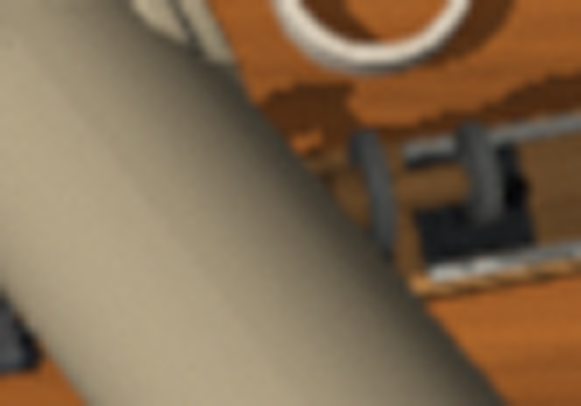

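The torques show a slight contact pushing +n and up (about 0.7 N at the tip). Easing over that way.

>>> {"method": "carry_out", "body": {"motion": [{"dx":0,"dy":0.017,"dz":-0.01,"spin":0,"hand":-1},{"dx":0,"dy":0,"dz":0,"spin":0,"hand":-1},{"dx":0,"dy":0,"dz":0,"spin":0,"hand":-1}]}}

```text
time_s: 14.58
tool_pos: [0.6035, 0.0829, 0.1274]
eef_rot: [[-0.151, 0.989, -0.0], [0.989, 0.151, 0.0], [0.0, -0.0, -1.0]]
ft_force: [0.1, -0.9, -1.2]
finger_gap: 0.0258
finger_force: 79.0
```

```bash
python3 - <<'E'
from st import *
st()
for i in range(2): bot.capture("top"); st()
E
```

```text
t14.57 tip_t 91.8 lat 0.93 h 0.43 yawerr(deg) -0.07 tilt [ 0.     -0.0002] | F a 0.92 n -0.06 z -1.20 T [ 0.03  -0.032 -0.01 ] gap 0.0258
t14.62 tip_t 91.8 lat 0.92 h 0.44 yawerr(deg) -0.07 tilt [-0.0001 -0.0002] | F a -0.08 n 0.16 z -1.93 T [ 0.099  0.018 -0.001] gap 0.0257
t14.68 tip_t 91.8 lat 0.93 h 0.46 yawerr(deg) -0.07 tilt [-0.0001 -0.0001] | F a 1.19 n -0.20 z -1.55 T [0.123 0.053 0.043] gap 0.0260
```

Contact is gone. Continuing.

>>> {"method": "carry_out", "body": {"motion": [{"dx":-0.03,"dy":0,"dz":0,"spin":0,"hand":-1},{"dx":-0.03,"dy":0,"dz":0,"spin":0,"hand":-1},{"dx":-0.03,"dy":0,"dz":0,"spin":0,"hand":-1},{"dx":-0.03,"dy":0,"dz":0,"spin":0,"hand":-1},{"dx":0,"dy":0,"dz":0,"spin":0,"hand":-1}]}}

```text
time_s: 15.3
tool_pos: [0.6047, 0.0755, 0.1275]
eef_rot: [[-0.15, 0.989, 0.0], [0.989, 0.15, -0.0], [-0.0, 0.0, -1.0]]
ft_force: [0.4, -0.9, -2.0]
finger_gap: 0.0263
finger_force: 79.0
```

```bash
python3 - <<'E'
from st import *
st()
for i in range(2): bot.capture("top"); st()
E
```

```text
t15.30 tip_t 99.3 lat 1.00 h 0.51 yawerr(deg) -0.09 tilt [-0.0002  0.    ] | F a 0.98 n 0.23 z -2.01 T [ 0.116  0.006 -0.005] gap 0.0263
t15.35 tip_t 99.1 lat 0.99 h 0.50 yawerr(deg) -0.08 tilt [-0.0001  0.0001] | F a -0.20 n 0.18 z -1.14 T [ 0.106  0.003 -0.022] gap 0.0261
t15.40 tip_t 99.0 lat 1.00 h 0.52 yawerr(deg) -0.07 tilt [-0.      0.0001] | F a 0.96 n 0.73 z -1.08 T [ 0.077 -0.002  0.017] gap 0.0257
```

Tip is inside the smallest ring with no contact. Advancing in two checked stages to about 5 mm short of the stop.

>>> {"method": "carry_out", "body": {"motion": [{"dx":-0.05,"dy":0,"dz":0,"spin":0,"hand":-1},{"dx":-0.05,"dy":0,"dz":0,"spin":0,"hand":-1},{"dx":-0.05,"dy":0,"dz":0,"spin":0,"hand":-1},{"dx":-0.05,"dy":0,"dz":0,"spin":0,"hand":-1},{"dx":0,"dy":0,"dz":0,"spin":0,"hand":-1}]}}

```text
time_s: 16.02
tool_pos: [0.6065, 0.0634, 0.1275]
eef_rot: [[-0.15, 0.989, 0.0], [0.989, 0.15, -0.0], [-0.0, 0.0, -1.0]]
ft_force: [-0.2, 0.6, -1.6]
finger_gap: 0.0256
finger_force: 79.0
```

>>> {"method": "carry_out", "body": {"motion": [{"dx":-0.05,"dy":0,"dz":0,"spin":0,"hand":-1},{"dx":-0.05,"dy":0,"dz":0,"spin":0,"hand":-1},{"dx":-0.05,"dy":0,"dz":0,"spin":0,"hand":-1},{"dx":-0.05,"dy":0,"dz":0,"spin":0,"hand":-1},{"dx":0,"dy":0,"dz":0,"spin":0,"hand":-1},{"dx":0,"dy":0,"dz":0,"spin":0,"hand":-1}]}}

```text
time_s: 16.77
tool_pos: [0.6083, 0.0521, 0.1275]
eef_rot: [[-0.151, 0.989, 0.0], [0.989, 0.151, 0.0], [0.0, 0.0, -1.0]]
ft_force: [-0.1, 0.5, -1.2]
finger_gap: 0.0259
finger_force: 79.0
```

```bash
python3 - <<'E'
from st import *
st()
for i in range(2): bot.capture("top"); st()
E
```

```text
t16.77 tip_t 122.9 lat 0.95 h 0.53 yawerr(deg) -0.07 tilt [0.0001 0.0001] | F a -0.47 n 0.02 z -1.23 T [ 0.134  0.144 -0.065] gap 0.0259
t16.82 tip_t 122.9 lat 0.97 h 0.55 yawerr(deg) -0.06 tilt [0.0001 0.0001] | F a -0.45 n 0.12 z -1.04 T [ 0.055  0.029 -0.026] gap 0.0258
t16.88 tip_t 122.8 lat 0.95 h 0.53 yawerr(deg) -0.06 tilt [-0.      0.0001] | F a -0.49 n -0.29 z -0.96 T [ 0.107  0.109 -0.007] gap 0.0262
```

>>> {"method": "carry_out", "body": {"motion": [{"dx":-0.03,"dy":0,"dz":0,"spin":0,"hand":-1},{"dx":-0.03,"dy":0,"dz":0,"spin":0,"hand":-1},{"dx":-0.02,"dy":0,"dz":0,"spin":0,"hand":-1},{"dx":0,"dy":0,"dz":0,"spin":0,"hand":-1},{"dx":0,"dy":0,"dz":0,"spin":0,"hand":-1}]}}

```text
time_s: 17.5
tool_pos: [0.609, 0.0473, 0.1275]
eef_rot: [[-0.151, 0.989, 0.0], [0.989, 0.151, -0.0], [-0.0, 0.0, -1.0]]
ft_force: [-0.5, -1.1, -2.1]
finger_gap: 0.0258
finger_force: 79.0
```

>>> {"method": "carry_out", "body": {"motion": [{"dx":-0.012,"dy":0,"dz":0,"spin":0,"hand":-1},{"dx":0,"dy":0,"dz":0,"spin":0,"hand":-1},{"dx":0,"dy":0,"dz":0,"spin":0,"hand":-1}]}}

```text
time_s: 17.88
tool_pos: [0.6091, 0.0465, 0.1275]
eef_rot: [[-0.151, 0.989, 0.0], [0.989, 0.151, -0.0], [-0.0, 0.0, -1.0]]
ft_force: [0.4, 0.1, -1.3]
finger_gap: 0.0258
finger_force: 79.0
```

>>> {"method": "carry_out", "body": {"motion": [{"dx":-0.01,"dy":0,"dz":0,"spin":0,"hand":-1},{"dx":0,"dy":0,"dz":0,"spin":0,"hand":-1},{"dx":0,"dy":0,"dz":0,"spin":0,"hand":-1}]}}

```text
time_s: 18.25
tool_pos: [0.6092, 0.0459, 0.1275]
eef_rot: [[-0.151, 0.989, 0.0], [0.989, 0.151, -0.0], [-0.0, 0.0, -1.0]]
ft_force: [0.1, 0.3, -1.4]
finger_gap: 0.0259
finger_force: 79.0
```

```bash
python3 - <<'E'
from st import *
st()
for i in range(2): bot.capture("top"); st()
E
```

```text
t18.25 tip_t 129.1 lat 0.95 h 0.52 yawerr(deg) -0.07 tilt [-0.0001  0.0001] | F a -0.25 n 0.18 z -1.39 T [ 0.041 -0.024 -0.007] gap 0.0259
t18.30 tip_t 129.2 lat 0.94 h 0.52 yawerr(deg) -0.07 tilt [-0.0001  0.    ] | F a 0.28 n -0.08 z -1.85 T [ 0.13   0.035 -0.028] gap 0.0262
t18.35 tip_t 129.2 lat 0.97 h 0.53 yawerr(deg) -0.07 tilt [-0.0001  0.0001] | F a -0.83 n 0.22 z -1.57 T [ 0.05  -0.05   0.108] gap 0.0261
```

>>> {"method": "carry_out", "body": {"motion": [{"dx":-0.01,"dy":0,"dz":0,"spin":0,"hand":-1},{"dx":0,"dy":0,"dz":0,"spin":0,"hand":-1},{"dx":0,"dy":0,"dz":0,"spin":0,"hand":-1}]}}

```text
time_s: 18.73
tool_pos: [0.6093, 0.0453, 0.1275]
eef_rot: [[-0.151, 0.989, 0.0], [0.989, 0.151, -0.0], [-0.0, 0.0, -1.0]]
ft_force: [-0.0, -0.7, -0.6]
finger_gap: 0.0259
finger_force: 79.0
```

>>> {"method": "carry_out", "body": {"motion": [{"dx":-0.008,"dy":0,"dz":0,"spin":0,"hand":-1},{"dx":0,"dy":0,"dz":0,"spin":0,"hand":-1}]}}

```text
time_s: 18.98
tool_pos: [0.6094, 0.0448, 0.1275]
eef_rot: [[-0.151, 0.989, 0.0], [0.989, 0.151, -0.0], [-0.0, 0.0, -1.0]]
ft_force: [-0.7, 0.2, -0.4]
finger_gap: 0.0259
finger_force: 79.0
```

>>> {"method": "carry_out", "body": {"motion": [{"dx":-0.008,"dy":0,"dz":0,"spin":0,"hand":-1},{"dx":0,"dy":0,"dz":0,"spin":0,"hand":-1}]}}

```text
time_s: 19.23
tool_pos: [0.6095, 0.0443, 0.1275]
eef_rot: [[-0.151, 0.989, 0.0], [0.989, 0.151, -0.0], [-0.0, 0.0, -1.0]]
ft_force: [0.7, -0.2, -2.0]
finger_gap: 0.026
finger_force: 79.0
```

Shoulder reads ≈90.8 mm, no contact yet. I'll go one step per call from here.

>>> {"method": "carry_out", "body": {"motion": [{"dx":-0.008,"dy":0,"dz":0,"spin":0,"hand":-1},{"dx":0,"dy":0,"dz":0,"spin":0,"hand":-1},{"dx":0,"dy":0,"dz":0,"spin":0,"hand":-1}]}}

```text
time_s: 19.6
tool_pos: [0.6095, 0.0439, 0.1275]
eef_rot: [[-0.151, 0.989, 0.0], [0.989, 0.151, -0.0], [-0.0, 0.0, -1.0]]
ft_force: [-0.0, -0.2, -1.5]
finger_gap: 0.0263
finger_force: 79.0
```

>>> {"method": "carry_out", "body": {"motion": [{"dx":-0.008,"dy":0,"dz":0,"spin":0,"hand":-1},{"dx":0,"dy":0,"dz":0,"spin":0,"hand":-1},{"dx":0,"dy":0,"dz":0,"spin":0,"hand":-1}]}}

```text
time_s: 19.98
tool_pos: [0.6096, 0.0435, 0.1275]
eef_rot: [[-0.151, 0.989, 0.0], [0.989, 0.151, -0.0], [-0.0, 0.0, -1.0]]
ft_force: [-0.2, -0.1, -1.2]
finger_gap: 0.0259
finger_force: 79.0
```

>>> {"method": "carry_out", "body": {"motion": [{"dx":-0.008,"dy":0,"dz":0,"spin":0,"hand":-1},{"dx":0,"dy":0,"dz":0,"spin":0,"hand":-1},{"dx":0,"dy":0,"dz":0,"spin":0,"hand":-1}]}}

```text
time_s: 20.35
tool_pos: [0.6096, 0.0434, 0.1275]
eef_rot: [[-0.151, 0.989, -0.0], [0.989, 0.151, 0.0], [0.0, -0.0, -1.0]]
ft_force: [-0.9, 3.7, -0.8]
finger_gap: 0.0259
finger_force: 79.0
```

Contact at 3.7 N. Holding the lean.

>>> {"method": "carry_out", "body": {"motion": [{"dx":0,"dy":0,"dz":0,"spin":0,"hand":-1},{"dx":0,"dy":0,"dz":0,"spin":0,"hand":-1},{"dx":0,"dy":0,"dz":0,"spin":0,"hand":-1},{"dx":0,"dy":0,"dz":0,"spin":0,"hand":-1},{"dx":0,"dy":0,"dz":0,"spin":0,"hand":-1}]}}

```text
time_s: 20.98
tool_pos: [0.6096, 0.0433, 0.1275]
eef_rot: [[-0.151, 0.989, -0.0], [0.989, 0.151, 0.0], [0.0, 0.0, -1.0]]
ft_force: [-1.5, 4.7, -1.9]
finger_gap: 0.0261
finger_force: 79.0
```

>>> {"method": "carry_out", "body": {"motion": [{"dx":0,"dy":0,"dz":0,"spin":0,"hand":-1},{"dx":0,"dy":0,"dz":0,"spin":0,"hand":-1},{"dx":0,"dy":0,"dz":0,"spin":0,"hand":-1},{"dx":0,"dy":0,"dz":0,"spin":0,"hand":-1},{"dx":0,"dy":0,"dz":0,"spin":0,"hand":-1}]}}

```text
time_s: 21.6
tool_pos: [0.6096, 0.0433, 0.1275]
eef_rot: [[-0.151, 0.989, -0.0], [0.989, 0.151, 0.0], [0.0, 0.0, -1.0]]
ft_force: [-1.3, 5.5, -1.0]
finger_gap: 0.026
finger_force: 79.0
```

```bash
python3 - <<'E'
from st import *
st()
for i in range(3): bot.capture("top"); st()
E
```

```text
t21.60 tip_t 131.7 lat 0.93 h 0.52 yawerr(deg) -0.05 tilt [0.0004 0.0001] | F a -5.58 n -0.44 z -1.04 T [ 1.051  0.294 -0.074] gap 0.0260
t21.65 tip_t 131.7 lat 0.94 h 0.52 yawerr(deg) -0.05 tilt [0.0004 0.    ] | F a -5.50 n -0.04 z -2.01 T [1.164 0.246 0.031] gap 0.0258
t21.70 tip_t 131.7 lat 0.94 h 0.53 yawerr(deg) -0.05 tilt [0.0004 0.    ] | F a -4.60 n -0.75 z -2.04 T [1.134 0.257 0.014] gap 0.0262
t21.75 tip_t 131.7 lat 0.94 h 0.53 yawerr(deg) -0.05 tilt [0.0004 0.    ] | F a -4.90 n 0.39 z -1.98 T [ 1.164  0.246 -0.074] gap 0.0254
```

>>> {"method": "carry_out", "body": {"motion": [{"dx":0.006,"dy":0,"dz":0,"spin":0,"hand":-1},{"dx":0,"dy":0,"dz":0.012,"spin":0,"hand":-1},{"dx":0,"dy":0,"dz":0.012,"spin":0,"hand":-1},{"dx":0,"dy":0,"dz":0,"spin":0,"hand":-1},{"dx":0,"dy":0,"dz":0,"spin":0,"hand":-1}], "squeeze": 20}}

```text
time_s: 22.38
tool_pos: [0.6096, 0.0434, 0.1261]
eef_rot: [[-0.151, 0.989, 0.0], [0.989, 0.151, -0.0], [-0.0, 0.0, -1.0]]
ft_force: [-0.3, 4.4, -0.2]
finger_gap: 0.0261
finger_force: 79.0
```

```bash
python3 - <<'E'
from st import *
st()
for i in range(2): bot.capture("top"); st()
E
```

```text
t22.38 tip_t 131.7 lat 0.99 h -0.86 yawerr(deg) -0.07 tilt [-0.      0.0002] | F a -4.34 n 0.40 z -0.22 T [ 0.966  0.165 -0.02 ] gap 0.0261
t22.43 tip_t 131.7 lat 0.99 h -0.85 yawerr(deg) -0.07 tilt [-0.      0.0002] | F a -5.09 n 0.29 z -0.06 T [ 0.965  0.154 -0.015] gap 0.0256
t22.48 tip_t 131.7 lat 0.98 h -0.87 yawerr(deg) -0.06 tilt [-0.      0.0001] | F a -5.63 n -0.25 z 0.08 T [1.009 0.287 0.024] gap 0.0262
```

>>> {"method": "carry_out", "body": {"motion": [{"dx":0.005,"dy":0,"dz":0.01,"spin":0,"hand":-1},{"dx":0,"dy":0,"dz":0,"spin":0,"hand":-1},{"dx":0,"dy":0,"dz":0,"spin":0,"hand":-0.2},{"dx":0,"dy":0,"dz":0,"spin":0,"hand":-0.2},{"dx":0,"dy":0,"dz":0,"spin":0,"hand":0.3},{"dx":0,"dy":0,"dz":0,"spin":0,"hand":1},{"dx":0,"dy":0,"dz":0,"spin":0,"hand":1},{"dx":0,"dy":0,"dz":0,"spin":0,"hand":1},{"dx":0,"dy":0,"dz":0,"spin":0,"hand":1}]}}

```text
time_s: 23.6
tool_pos: [0.6096, 0.0436, 0.1255]
eef_rot: [[-0.151, 0.989, 0.0], [0.989, 0.151, -0.0], [-0.0, 0.0, -1.0]]
ft_force: [0.6, 0.3, 1.3]
finger_gap: 0.0855
finger_force: 0.0
```

```bash
python3 - <<'E'
from st import *
st()
E
```

```text
t23.60 tip_t 131.5 lat 0.95 h -1.53 yawerr(deg) -0.07 tilt [-0.0001  0.    ] | F a -0.23 n 0.63 z 1.31 T [0.048 0.028 0.03 ] gap 0.0855
```

Released. Rising straight up and moving to the earlier viewpoint.

>>> {"method": "carry_out", "body": {"motion": [{"dx":0,"dy":0,"dz":-0.2,"spin":0,"hand":1},{"dx":0,"dy":0,"dz":-0.5,"spin":0,"hand":1},{"dx":0,"dy":0,"dz":-0.8,"spin":0,"hand":1},{"dx":0,"dy":0,"dz":-0.8,"spin":0,"hand":1},{"dx":0,"dy":0,"dz":-0.8,"spin":0,"hand":1},{"dx":0,"dy":0,"dz":-0.6,"spin":0,"hand":1},{"dx":-0.7,"dy":-0.4,"dz":0,"spin":0,"hand":1},{"dx":-0.7,"dy":-0.4,"dz":0,"spin":0,"hand":1},{"dx":-0.2,"dy":0,"dz":0,"spin":0,"hand":1},{"dx":0,"dy":0,"dz":0,"spin":0,"hand":1},{"dx":0,"dy":0,"dz":0,"spin":0,"hand":1},{"dx":0,"dy":0,"dz":0,"spin":0,"hand":1}]}}

```text
time_s: 25.1
tool_pos: [0.5767, -0.0569, 0.3476]
eef_rot: [[-0.153, 0.988, 0.0], [0.988, 0.153, 0.001], [0.001, 0.0, -1.0]]
ft_force: [0.0, 0.8, 0.4]
finger_gap: 0.0854
finger_force: 0.0
```

```bash
python3 - <<'E'
from st import *
st()
M=bot.camera_model("wrist");im,d=bot.capture("wrist")
O=np.array([.6198,-.0292,.075]);a=np.array([.152,-.9884,0]);n=np.array([.9884,.152,0])
q=proj("wrist",np.array([O-.11*a,O+.14*a]),M);print(q)
u0,v0=np.maximum(q.min(0)-[60,20],0).astype(int);u1,v1=(q.max(0)+[60,20]).astype(int)
k=im[v0:v1,u0:u1];f=min(780/k.shape[1],580/k.shape[0]);cv2.imwrite("pics/w4.png",cv2.resize(k,None,fx=f,fy=f,interpolation=cv2.INTER_CUBIC))
C=cloud(d,M,u0,min(u1,560),v0,min(v1,420))-O;t=C@a;l=C@n;m=(abs(l)<.02)&(C[:,2]>-.02)
for x in np.arange(-.12,.14,.01):
    k=m&(abs(t-x)<.005)
    if k.sum()>5:print(round(x*1e3),k.sum(),"ztop",(np.percentile(C[k,2],95)*1e3).round(1),"lat",(l[k].min()*1e3).round(1),(l[k].max()*1e3).round(1))
E
```

```text
t25.10 tip_t 225.8 lat -46.77 h 220.56 yawerr(deg) 0.07 tilt [0.0005 0.0002] | F a -0.80 n 0.13 z 0.42 T [ 0.035 -0.036 -0.034] gap 0.0854
[[326.80349296  42.33699597]
 [316.8293278  280.77044805]]
-110 113 ztop 3.5 lat -13.8 11.3
-100 323 ztop 4.4 lat -14.3 12.0
-90 322 ztop 4.9 lat -14.3 11.9
-80 312 ztop 5.5 lat -14.2 12.5
-70 311 ztop 6.3 lat -14.2 13.0
-60 309 ztop 6.9 lat -14.6 12.3
-50 294 ztop 7.5 lat -14.5 12.5
-40 304 ztop 7.8 lat -14.5 13.4
-30 285 ztop 8.5 lat -14.3 12.4
-20 292 ztop 9.3 lat -14.8 12.0
-10 279 ztop 9.8 lat -14.6 12.4
0 512 ztop 27.7 lat -19.8 19.5
10 496 ztop 226.9 lat -19.9 19.9
20 355 ztop 221.4 lat -14.7 11.5
30 261 ztop 12.3 lat -14.6 12.1
40 250 ztop 12.9 lat -14.5 12.3
50 599 ztop 25.8 lat -19.9 20.0
60 126 ztop 25.0 lat -19.4 19.4
70 242 ztop 14.6 lat -14.8 13.0
80 230 ztop 15.1 lat -14.5 12.3
90 435 ztop 21.0 lat -20.0 19.9
100 199 ztop 22.2 lat -20.0 19.9
110 109 ztop 11.8 lat -9.3 7.0
120 133 ztop 12.9 lat -9.2 7.6
130 37 ztop 12.4 lat -9.0 8.0
```

View pics/w4.png

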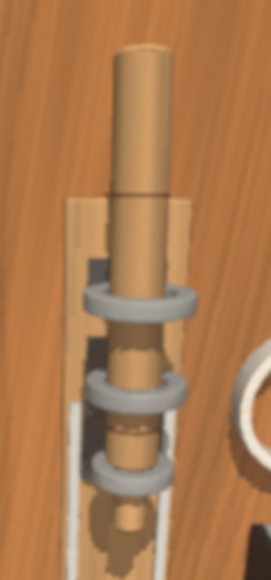

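The rung lies through all three rings: plain end (141,48), tenon out past the smallest ring (130,515), bar right up to that ring (132,465), tail tilted slightly down. Checking the shoulder gap numerically.

```bash
python3 - <<'E'
from st import *
M=bot.camera_model("wrist");im,d=bot.capture("wrist")
O=np.array([.6198,-.0292,.075]);a=np.array([.152,-.9884,0]);n=np.array([.9884,.152,0])
C=cloud(d,M,240,400,15,330)-O;t=C@a;l=C@n
z=C[:,2]
k=(abs(l)<.008)&(z>-.015)&(z<.012)&(t<-.08);print("tail",np.percentile(t[k],[0,1,3])*1e3)
k=(abs(l)<.006)&(z>0)&(z<.02)&(t>.104)&(t<.15);print("tip",np.percentile(t[k],[97,99,100])*1e3)
k=(abs(l)<.006)&(z<.018)&(z>.0125)&(t>.06)&(t<.1);print("bar end",np.percentile(t[k],[97,99,100])*1e3)
for lo,hi,zz in((-.01,.02,.02),(.035,.065,.0195),(.085,.115,.0165)):
    k=(abs(l)<.03)&(z>zz)&(z<.035)&(t>lo)&(t<hi);print("ring",np.percentile(t[k],[1,5,50,95,99])*1e3)
E
```

```text
tail [-109.58670017 -109.08109963 -108.231868  ]
tip [128.20980367 130.46484131 130.81941698]
bar end [92.03484346 92.5055847  92.57578059]
ring [ 1.67430671  2.02530624  5.87750215 10.562254   11.29699811]
ring [45.99066945 46.26444337 50.22464518 55.18256902 55.77600016]
ring [ 91.29256726  91.72709719  95.70846676 100.5580161  101.28711096]
```

The shoulder sits at 91.4 ± 0.5 mm, the ring face at about 91.2 mm (unshifted from 91.1), and the arm is clear, so I'm handing in.

```bash
python3 -c "
from bench import bot
print(bot.close_job())"
```

```text
the job is handed in; nothing more can be done
None
```

The rung lies through all three rings with its shoulder against the smallest one, within about half a millimetre by camera; I leaned on it at about 5 N for over a second, the smallest ring's face did not measurably move, and the job was handed in at about 25 s.

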